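# Unstack the pellet-press tool into its nests

## Robot

A 6-joint arm with a two-finger parallel gripper is mounted at the origin on a cart in front of the work surface, level with it; the furniture and walls round the work are solid. World frame = base frame: x ahead of the robot, y to its left, z up, the work surface at z = 0. Lengths are in m, angles in degrees, forces in N, time in s.
With the tool pointing down it reaches from about 0.375 to 0.9 m from the base axis. Payload 3.1 kg.
Tool frame: the origin (TCP) lies on the centre line of the jaws, within the pads' length; the fingertips stand 25 mm ahead of it and the grasp point (between the pads) lies 6 mm ahead of it; y points along the fingers, x is the direction in which the jaws open and shut, and the axes are right-handed (so a half turn about y gives the same grasp; the last joint's range is limited). The gripper opens to 87 mm and grips with 3 to 60 N. Pads are 19 mm wide; open, the fingers measure 117 mm over their backs; the gripper's body (75 mm by 190 mm) begins 51 mm behind the grasp point.
Start: joints at [58.7, 30.224, 82.088, -0, 67.689, -10.227], TCP at [0.225, 0.583, 0.248] pointing down, gripper open.
Joint ranges: [-176.69, 176.69], [-43.24, 126.21], [12.49, 139.97], [-82, 262], [0, 151.66], [-163.58, 163.58]. Speed limits (degrees/s): [159.86, 159.86, 180, 180, 180, 180].

## Interface

Orientations are given as a 3x3 rotation matrix whose columns are the frame's x, y, z axes.
In Python, from rig import * gives the robot as it stands.
- The arm moves only by the tool play_rows, never from a script. Its argument "commands" is a list of rows, each a list of 2 entries, a list of its own where there are three numbers: the shift along the world's x, y, z in m, then the turn, a rotation vector about the world's x, y, z in rad. A call has 1 to 10 rows; each row is the pose to reach, as a shift and turn from the pose commanded when the call began; what a row does not reach only later rows make up. A row lasts 1/8 s, in which the tool goes at most 62.5 mm and 10.7 degrees, less where a joint would pass 70% of its speed; a pose out of reach is approached as far as the arm can. A call with a gripper value outside its range is refused whole. "gripper" is the finger opening in m, from 0 to 0.087, set as the call begins (left out, the last holds). The fingers move at their own pace and stop on an object; the grip force is fixed at half the most. Time passes only in rows, so rows that repeat a pose let the fingers close. It gives the time, the measured TCP pose, the force and the opening at its end, in the units of the state.
- read_state(): the state, without advancing time (a new reading comes with each control period).
- capture(name): name is "side" or "top" or "wrist"; returns a dict with "frame" (480x640x3 uint8, red, green, blue), "depth" (480x640 float32, m along the optical axis (not along the pixel's ray), 0 where there is no reading), "mtx" (3x3 intrinsics, pixels), "cam_to_world" (4x4, takes a point from camera to world coordinates); the wrist camera has in their place "hand_eye" (4x4, takes a point from camera to tool coordinates, whose origin is the TCP and whose axes are the tool frame's). Camera axes: x right, y down, z forward; pixel columns grow to the right and rows downward; lengths in m; the calibration is good to about 2 mm. The wrist camera is an equidistant fisheye: a pixel r from the principal point sees the ray r / f radians off the axis. A picture is of the moment at which its call begins: read the wrist's pose just before it.
- hand_in(): hands the job in, once; it reports no verdict.
The state is a dict: "time_s": time; "joint_positions": joint angles; "qvel": joint speeds; "tau": joint torques, N m; "position": TCP position; "tcp_rot": TCP orientation; "force": force on the tool from outside, world axes, zero at the start; "moment": the same for the moment, N m; "opening": opening from 0.0 (shut) to 1.0 (fully open).
Only numpy, scipy, OpenCV 4.12 (cv2) and the standard library are available. Lean on these libraries where they do the work, as an engineer would, in place of code of your own. Each camera call takes 0.05 s, during which the arm holds its last target. There are 200 camera calls.

## Task

The pellet-press tool has been left as one stack on the bench. Take it apart from the top down and set each part down (not dropped) upright and flat inside the well of its own dish: the slim plunger in the yellow dish, the flanged steel die in the blue one, the brass spacer in the green one and the dark steel anvil disc in the red one. Knock nothing over and leave the dropper bottle and the beaker where they stand.

Things in the scene. Friction and masses are not known exactly. Their poses are not given: they have to be found in the camera images.
- plunger: bright steel plunger, top of the stack, standing on its head: a head 22 mm in diameter and 10 mm high at the bottom, then a straight shaft 15 mm in diameter up to 54 mm. About 0.08 kg. Origin: centre of its underside; z along the shaft, up.
- die: light steel pellet die with a small bore, under the plunger: a flange 40 mm in diameter and 11 mm high at the bottom, above it a barrel 32 mm in diameter, 30 mm high over all. About 0.12 kg. Origin: centre of its underside; z up.
- spacer: brass-coloured disc under the die, 50 mm in diameter, 18 mm high, with a thin copper line round it. About 0.22 kg. Origin: centre of its underside; z up.
- anvil: dark steel disc at the bottom of the stack, 62 mm in diameter, 20 mm high, with two thin black lines round it. About 0.36 kg. Origin: centre of its underside (on the bench at the start); z up. The parts of the stack simply lie on one another, each at most 3 mm off the centre of the one below.
- nest_yellow: yellow plastic dish, a fixed low round nest for the plunger: 50 mm outside diameter, its rim 7 mm high and 5 mm thick, the round well inside 40 mm wide, its floor 3 mm above the bench (the part has 9 mm of play all round). Origin: centre of its underside, on the bench; z up. It does not move during the job.
- nest_blue: blue plastic dish, a fixed low round nest for the die: 68 mm outside diameter, its rim 7 mm high and 5 mm thick, the round well inside 58 mm wide, its floor 3 mm above the bench (the part has 9 mm of play all round). Origin: centre of its underside, on the bench; z up. It does not move during the job.
- nest_green: green plastic dish, a fixed low round nest for the spacer: 78 mm outside diameter, its rim 7 mm high and 5 mm thick, the round well inside 68 mm wide, its floor 3 mm above the bench (the part has 9 mm of play all round). Origin: centre of its underside, on the bench; z up. It does not move during the job.
- nest_red: red plastic dish, a fixed low round nest for the anvil: 90 mm outside diameter, its rim 7 mm high and 5 mm thick, the round well inside 80 mm wide, its floor 3 mm above the bench (the part has 9 mm of play all round). Origin: centre of its underside, on the bench; z up. It does not move during the job.
- dropper: bystander: small white dropper bottle with a red cap, 30 mm in diameter, 72 mm high, loose. Origin: centre of its underside; z up.
- beaker: bystander: empty clear 100 ml beaker, 54 mm wide (58 mm with its spout), 70 mm high, loose. Origin: centre of its underside; z up. Behind it stands a big fixed grey calorimeter, much taller than the stack: its near left corner is at about x = 0.52, y = 0.08, and from there it fills the bench to the back and to the right; come to the stack round its near side.
There are look-alikes about, which are no part of the job. There is more than one size of the die; the one meant has the size given above.

How it is judged:
By the outcome, as a careful person would: the job done as asked, in the order asked, and still so for the second after the job is handed in, with the robot touching nothing.
It also fails if it takes over 99 s, if anything falls off the work surface, if the arm or the gripper's body presses on something with over 40 N, if the wrist force passes 120 N, or if a joint passes its speed limit or range.

## Working session

There is one attempt and no reset: what is moved stays moved. The work goes in short steps, Python scripts to look and compute and a tool call to move; the robot and the scene stay as the last step left them, time stands still between calls to the robot, and variables do not carry over. Pictures are saved under pics/ and viewed, about 12 in all and at most 16, crops included, and the job is handed in when it is done.

Besides the shell and the picture viewer there is one more tool, called after "Call:" by a JSON object that holds its "fn" and its "kwargs". play_rows: Moves the arm, as the interface text tells. Its arguments: {"type":"object","properties":{"commands":{"type":"array"},"gripper":{"type":"number"}},"required":["commands"]}

```bash
ls; mkdir -p pics; python3 - <<'E'
from rig import *
import cv2,numpy as np
s=read_state();print(s['time_s'],s['position'],s['tcp_rot'],s['opening'],s['force'])
for n in("side","top"):
    c=capture(n);cv2.imwrite(f'pics/{n}0.png',c['frame'][...,::-1]);np.savez(f'{n}0.npz',**c)
    print(n,c['mtx'],c['cam_to_world'])
E
```

```text
pics
0.0 [0.22432968 0.58262206 0.24659733] [[ 3.59507350e-01 -1.09827601e-03 -9.33141607e-01]
 [ 9.33139912e-01 -1.81730647e-03  3.59508835e-01]
 [-2.09064421e-03 -9.99997746e-01  3.71510147e-04]] 1.0017575959836094 [-0.34325    -0.06499127 -0.1582562 ]
side [[560.39097136   0.         310.5267641 ]
 [  0.         560.39097136 245.21372828]
 [  0.           0.           1.        ]] [[-0.99761326 -0.0573569   0.0384445   0.50224448]
 [-0.06518261  0.59857999 -0.79840668  1.10648155]
 [ 0.02278202 -0.799007   -0.60089001  0.73439128]
 [ 0.          0.          0.          1.        ]]
top [[535.35658207   0.         327.35226539]
 [  0.         535.35658207 239.66706368]
 [  0.           0.           1.        ]] [[-2.29707185e-02 -9.74994872e-01  2.21036980e-01  2.95714331e-01]
 [-9.99735584e-01  2.26350202e-02 -4.05188331e-03  2.57977943e-01]
 [-1.05261106e-03 -2.21071609e-01 -9.75257010e-01  1.07443284e+00]
 [ 0.00000000e+00  0.00000000e+00  0.00000000e+00  1.00000000e+00]]
```

View pics/top0.png

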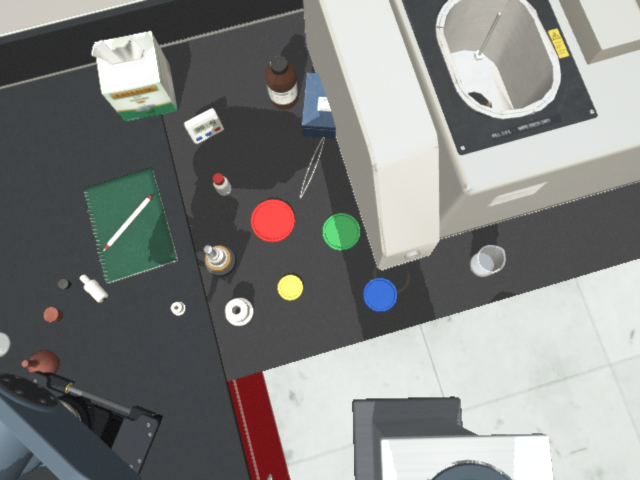

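View pics/side0.png

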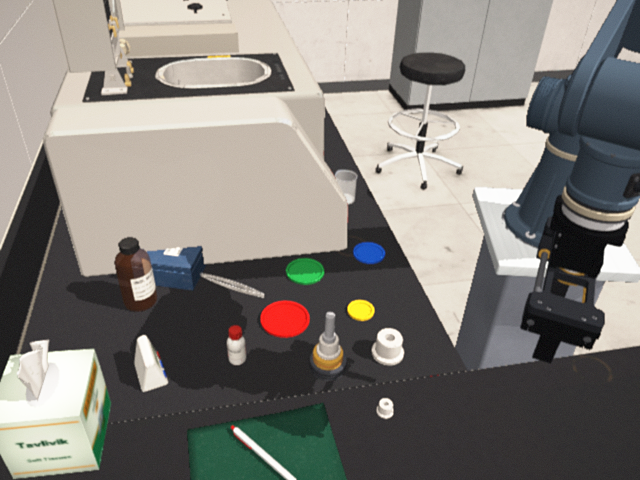

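The stack is at top (218,258) and side (329,345). The dishes are at top: red (273,221), green (341,232), yellow (290,287) and blue (380,295). The white dies at top (238,311) and (178,308) are look-alikes. The dropper is at (221,184) and the beaker at (488,261).

```bash
cat > h.py <<'E'
import numpy as np,cv2
def load(n): return dict(np.load(n))
def cloud(c):
    K=c['mtx'];v,u=np.mgrid[:480,:640];d=c['depth']
    P=np.stack([(u-K[0,2])/K[0,0]*d,(v-K[1,2])/K[1,1]*d,d],-1)
    return P@c['cam_to_world'][:3,:3].T+c['cam_to_world'][:3,3]
def ray(c,u,v,z):
    K=c['mtx'];T=c['cam_to_world'];r=T[:3,:3]@[(u-K[0,2])/K[0,0],(v-K[1,2])/K[1,1],1];o=T[:3,3]
    return o+r*(z-o[2])/r[2]
R={'red':((0,10),(170,180)),'green':((50,75),),'yellow':((22,35),),'blue':((100,125),)}
def mask(f,n):
    h=cv2.cvtColor(f,cv2.COLOR_RGB2HSV);m=0
    for a,b in R[n]: m=m|cv2.inRange(h,(a,150,90),(b,255,255))
    return m
E
python3 - <<'E'
from h import *
for n in('top','side'):
    c=load(n+'0.npz');W=cloud(c)
    for k in R:
        cs,_=cv2.findContours(mask(c['frame'],k),0,2)
        for q in sorted(cs,key=cv2.contourArea)[::-1][:2]:
            if cv2.contourArea(q)<150: continue
            pts=np.array([ray(c,u,v,.007)[:2] for u,v in q[:,0]]).astype(np.float32)
            (x,y),r=cv2.minEnclosingCircle(pts);m=pts.mean(0)
            print(n,k,cv2.contourArea(q),q[:,0].mean(0).round(),'ctr %.4f %.4f dia %.4f'%(x,y,2*r))
    H=W[...,2];ok=c['depth']>0
    box={'top':(195,238,236,282),'side':(308,305,350,378)}[n]
    a,b,e,f=box
    w=W[b:f,a:e].reshape(-1,3)
    for lo,hi in((.003,.018),(.022,.036),(.04,.047),(.05,.066),(.068,.076),(.08,.118),(.118,.126)):
        s=w[(w[:,2]>lo)&(w[:,2]<hi)]
        if len(s)>3: print(n,lo,hi,len(s),s.min(0).round(4),s.max(0).round(4),s.mean(0).round(4))
    # calorimeter
    for lo,hi in((.02,.08),(.1,.2),(.2,.3),(.3,.5)):
        s=W[ok&(H>lo)&(H<hi)&(W[...,1]<.25)&(W[...,0]>.5)&(W[...,0]<1)]
        if len(s):
          for x0 in np.arange(.5,.9,.06):
            t=s[(s[:,0]>=x0)&(s[:,0]<x0+.06)]
            if len(t):print(n,'cal',lo,hi,'x%.2f'%x0,len(t),'ymax %.3f'%np.percentile(t[:,1],98),'xmin %.3f'%t[:,0].min(),'zmax %.3f'%t[:,2].max())
E
```

```text
top red 2840.0 [261. 425.] ctr 0.1749 0.3876 dia 0.2085
top red 1424.0 [273. 219.] ctr 0.5816 0.3660 dia 0.0921
top blue 863.5 [380. 294.] ctr 0.4235 0.1518 dia 0.0685
top 0.003 0.018 168 [0.4576 0.4399 0.003 ] [0.5477 0.5248 0.0179] [0.4997 0.4782 0.0077]
top 0.022 0.036 100 [0.4691 0.4412 0.022 ] [0.5282 0.499  0.036 ] [0.4904 0.4638 0.0282]
top 0.04 0.047 105 [0.4783 0.4459 0.04  ] [0.5223 0.4927 0.0469] [0.4949 0.4647 0.0436]
top 0.05 0.066 49 [0.4835 0.4539 0.0504] [0.5155 0.4777 0.0659] [0.4932 0.4617 0.0604]
top 0.068 0.076 65 [0.4848 0.4541 0.068 ] [0.5122 0.4849 0.0758] [0.4964 0.4667 0.0702]
top 0.08 0.118 50 [0.492  0.4644 0.0801] [0.5056 0.4784 0.1173] [0.4958 0.4684 0.098 ]
top 0.118 0.126 51 [0.4915 0.4647 0.1181] [0.5068 0.4794 0.1254] [0.4994 0.4718 0.1226]
top cal 0.02 0.08 x0.50 557 ymax 0.176 xmin 0.500 zmax 0.080
top cal 0.02 0.08 x0.56 758 ymax 0.191 xmin 0.560 zmax 0.080
top cal 0.02 0.08 x0.62 341 ymax 0.208 xmin 0.620 zmax 0.080
top cal 0.02 0.08 x0.68 122 ymax 0.225 xmin 0.681 zmax 0.080
top cal 0.02 0.08 x0.74 252 ymax 0.249 xmin 0.740 zmax 0.080
top cal 0.0
[... 3104 characters left out ...]
max 0.209 xmin 0.620 zmax 0.300
side cal 0.2 0.3 x0.68 1997 ymax 0.225 xmin 0.680 zmax 0.300
side cal 0.2 0.3 x0.74 2211 ymax 0.241 xmin 0.740 zmax 0.300
side cal 0.2 0.3 x0.80 1498 ymax 0.250 xmin 0.800 zmax 0.300
side cal 0.2 0.3 x0.86 67 ymax -0.026 xmin 0.860 zmax 0.300
side cal 0.3 0.5 x0.50 163 ymax 0.054 xmin 0.537 zmax 0.317
side cal 0.3 0.5 x0.56 1671 ymax 0.191 xmin 0.560 zmax 0.321
side cal 0.3 0.5 x0.62 2985 ymax 0.205 xmin 0.620 zmax 0.326
side cal 0.3 0.5 x0.68 3216 ymax 0.221 xmin 0.680 zmax 0.340
side cal 0.3 0.5 x0.74 3826 ymax 0.237 xmin 0.740 zmax 0.365
side cal 0.3 0.5 x0.80 3906 ymax 0.248 xmin 0.800 zmax 0.384
side cal 0.3 0.5 x0.86 4594 ymax 0.239 xmin 0.860 zmax 0.495
```

```bash
python3 - <<'E'
from h import *
from rig import read_state,capture
s=read_state();p=np.array(s['position']);Rt=np.array(s['tcp_rot'])
A=[]
for n in('top','side'):
    c=load(n+'0.npz');W=cloud(c);A.append(W[c['depth']>0])
    h=cv2.cvtColor(c['frame'],cv2.COLOR_RGB2HSV)
    if n=='top':
        for k,(u,v) in dict(yellow=(290,287),green=(341,232)).items():
            q0=h[v,u].astype(int);print(k,q0)
            m=cv2.inRange(h,tuple(map(float,np.maximum(q0-[7,110,110],0))),tuple(map(float,q0+[7,110,110])));cs,_=cv2.findContours(m,0,2)
            for q in cs:
                if cv2.pointPolygonTest(q,(u,v),False)>0:
                    pts=np.array([ray(c,a,b,.007)[:2] for a,b in q[:,0]]).astype(np.float32);(x,y),r=cv2.minEnclosingCircle(pts);print(k,x,y,2*r)
        for nm,(a,b,z) in dict(whitedie=(238,305,.03),smalldie=(178,308,.02),drop=(219,180,.072),bott=(281,66,.13),tweez=(302,195,.003)).items(): print(nm,ray(c,a,b,z).round(3))
    S=W[(c['depth']>0)&(W[...,2]>.04)&(W[...,2]<.32)&(W[...,1]<.24)&(W[...,1]>-.02)&(W[...,0]>.38)&(W[...,0]<.6)]
    for y0 in np.arange(0,.2,.03):
        t=S[(S[:,1]>y0)&(S[:,1]<y0+.03)]
        if len(t): print(n,'front y%.2f'%y0,[(z0,round(t[(t[:,2]>z0)&(t[:,2]<z0+.07)][:,0].min(),3)) for z0 in(.04,.11,.18,.25) if ((t[:,2]>z0)&(t[:,2]<z0+.07)).any()])
L=(np.vstack(A)-p)@Rt
L=L[np.linalg.norm(L,axis=1)<.35]
for y0 in np.arange(-.25,.03,.025):
    t=L[(L[:,1]>y0)&(L[:,1]<y0+.025)]
    if len(t): print('tool y%.3f'%y0,len(t),'x',t[:,0].min().round(3),t[:,0].max().round(3),'z',t[:,2].min().round(3),t[:,2].max().round(3))
c=capture('wrist');cv2.imwrite('pics/w0.png',c['frame'][...,::-1]);print(c['mtx'],c['hand_eye'])
E
```

```text
yellow [ 30 120 254]
yellow 0.4418957531452179 0.331133633852005 0.05219557136297226
green [ 67 140 162]
green 0.555006206035614 0.22534844279289246 0.08304200321435928
whitedie [0.406 0.431 0.03 ]
smalldie [0.404 0.55  0.02 ]
drop [0.648 0.464 0.072]
bott [0.859 0.337 0.13 ]
tweez [0.636 0.304 0.003]
top front y0.00 [(0.04, np.float64(0.532)), (0.11, np.float64(0.533)), (0.18, np.float64(0.535)), (0.25, np.float64(0.536))]
top front y0.03 [(0.04, np.float64(0.499)), (0.11, np.float64(0.503)), (0.18, np.float64(0.532)), (0.25, np.float64(0.534))]
top front y0.06 [(0.04, np.float64(0.484)), (0.11, np.float64(0.494)), (0.18, np.float64(0.527)), (0.25, np.float64(0.569))]
top front y0.09 [(0.04, np.float64(0.479)), (0.11, np.float64(0.481)), (0.18, np.float64(0.519)), (0.25, np.float64(0.565))]
top front y0.12 [(0.04, np.float64(0.474)), (0.11, np.float64(0.476)), (0.18, np.float64(0.511)), (0.25, np.float64(0.554))]
top front y0.15 [(0.04, np.float64(0.475)), (0.11, np.float64(0.477)), (0.18, np.float64(0.506)), (0.25, np.float64(0.549))]
top front y0.18 [(0.04, np.float64(0.57)), (0.1
[... 1065 characters left out ...]
5 0.039 z -0.037 0.038
tool y-0.125 1121 x -0.05 0.019 z -0.024 0.027
tool y-0.100 5873 x -0.095 0.098 z -0.037 0.038
tool y-0.075 2737 x -0.093 0.095 z -0.038 0.038
tool y-0.050 252 x -0.087 0.089 z -0.037 0.038
tool y-0.025 443 x -0.05 0.059 z -0.011 0.012
tool y-0.000 314 x 0.044 0.055 z -0.011 0.012
[[371.64829954   0.         316.48793703]
 [  0.         371.64829954 237.5728831 ]
 [  0.           0.           1.        ]] [[ 9.99999842e-01  5.62988281e-04 -1.98706549e-06 -1.23184559e-04]
 [ 1.59298768e-04 -2.79563380e-01  9.60127226e-01 -1.37227977e-01]
 [ 5.39984866e-04 -9.60127075e-01 -2.79563426e-01  7.62779147e-02]
 [ 0.00000000e+00  0.00000000e+00  0.00000000e+00  1.00000000e+00]]
```

View pics/w0.png

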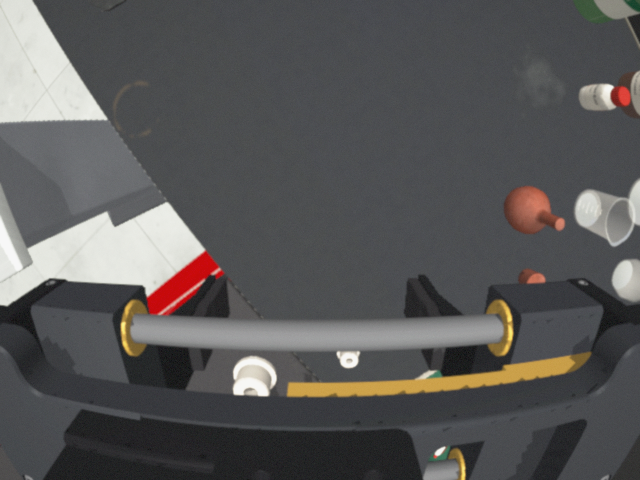

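The gripper body is 190 mm along the jaw axis and 75 mm across it. Blue is close to the calorimeter's front face and green is close to its left face. I'll place in blue with the jaws along y (yaw 90), and in green with the jaws along the wall (yaw 15) and the tool tilted about 15° away from it.

Call:
{"fn": "play_rows", "kwargs": {"commands": [[[0.05, -0.02, 0], [0, 0, 0.18]], [[0.11, -0.045, 0], [0, 0, 0.37]], [[0.17, -0.07, 0], [0, 0, 0.37]], [[0.23, -0.095, 0], [0, 0, 0.37]], [[0.274, -0.1105, 0], [0, 0, 0.37]], [[0.274, -0.1105, -0.03], [0, 0, 0.37]], [[0.274, -0.1105, -0.07], [0, 0, 0.37]], [[0.274, -0.1105, -0.07], [0, 0, 0.37]], [[0.274, -0.1105, -0.07], [0, 0, 0.37]]], "gripper": 0.087}}

```text
time_s: 1.27
position: [0.4991, 0.4732, 0.1785]
tcp_rot: [[-0.003, 0.001, -1.0], [1.0, 0.001, -0.003], [0.001, -1.0, -0.001]]
force: [0.5, -0.0, 0.9]
opening: 1.002
```

```bash
cat >> h.py <<'E'
def wproj(c,s,Pw):
    "world points -> wrist pixels (equidistant fisheye)"
    R=np.array(s['tcp_rot']);q=(np.atleast_2d(Pw)-s['position'])@R
    H=c['hand_eye'];q=(q-H[:3,3])@H[:3,:3]
    r=np.hypot(q[:,0],q[:,1]);t=np.arctan2(r,q[:,2]);f=c['mtx'][0,0]
    return np.c_[c['mtx'][0,2]+f*t*q[:,0]/r,c['mtx'][1,2]+f*t*q[:,1]/r]
def wray(c,s,u,v,z):
    a,b=u-c['mtx'][0,2],v-c['mtx'][1,2];r=np.hypot(a,b);t=r/c['mtx'][0,0]
    d=np.array([a/r*np.sin(t),b/r*np.sin(t),np.cos(t)]);H=c['hand_eye'];R=np.array(s['tcp_rot'])
    o=R@H[:3,3]+s['position'];d=R@H[:3,:3]@d
    return o+d*(z-o[2])/d[2]
E
python3 - <<'E'
from h import *
from rig import *
s=read_state();print(s['time_s'],np.round(s['position'],4),np.round(s['tcp_rot'],3).tolist())
c=capture('wrist');print(wproj(c,s,[[.499,.4725,.122],[.4985,.472,.038]]))
cv2.imwrite('pics/w1.png',c['frame'][...,::-1])
E
```

```text
1.275 [0.4991 0.4732 0.1785] [[-0.003, 0.001, -1.0], [1.0, 0.001, -0.003], [0.001, -1.0, -0.001]]
[[315.55626727 271.55503904]
 [315.09792325 231.05943997]]
```

View pics/w1.png

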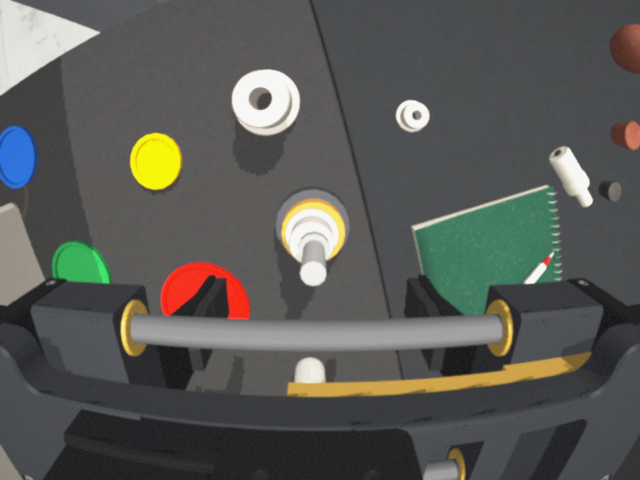

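The plunger top is at (313,272) and its predicted position was (315.6,271.6), so the stack position is right to about 1 mm. Descending to grasp the shaft.

Call:
{"fn": "play_rows", "kwargs": {"commands": [[[0, -0.001, -0.03], [0, 0, 0]], [[0, -0.001, -0.06], [0, 0, 0]], [[0, -0.001, -0.071], [0, 0, 0]], [[0, -0.001, -0.071], [0, 0, 0]]]}}

```text
time_s: 1.82
position: [0.4989, 0.4721, 0.1072]
tcp_rot: [[-0.003, 0.001, -1.0], [1.0, 0.0, -0.003], [0.0, -1.0, -0.001]]
force: [-0.5, -0.2, 0.1]
opening: 1.002
```

Call:
{"fn": "play_rows", "kwargs": {"commands": [[[0, 0, 0], [0, 0, 0]], [[0, 0, 0], [0, 0, 0]], [[0, 0, 0], [0, 0, 0]], [[0, 0, 0], [0, 0, 0]], [[0, 0, 0], [0, 0, 0]], [[0, 0, 0], [0, 0, 0]], [[0, 0, 0], [0, 0, 0]]], "gripper": 0.0}}

```text
time_s: 2.7
position: [0.4987, 0.4717, 0.1065]
tcp_rot: [[-0.002, -0.0, -1.0], [1.0, -0.0, -0.002], [-0.0, -1.0, 0.0]]
force: [1.8, 0.9, 0.6]
opening: 0.286
```

Call:
{"fn": "play_rows", "kwargs": {"commands": [[[0, 0, 0], [0, 0, 0]], [[0, 0, 0], [0, 0, 0]], [[0, 0, 0], [0, 0, 0]]]}}

```text
time_s: 3.08
position: [0.4986, 0.4716, 0.1065]
tcp_rot: [[-0.002, -0.0, -1.0], [1.0, -0.0, -0.002], [-0.0, -1.0, 0.0]]
force: [-0.4, 1.2, -0.3]
opening: 0.161
```

Call:
{"fn": "play_rows", "kwargs": {"commands": [[[0, 0, 0.02], [0, 0, 0]], [[0, 0, 0.05], [0, 0, 0]], [[-0.01, -0.03, 0.05], [0, 0, 0]], [[-0.03, -0.075, 0.05], [0, 0, 0]], [[-0.05, -0.12, 0.04], [0, 0, 0]], [[-0.057, -0.1405, 0.01], [0, 0, 0]], [[-0.057, -0.1405, -0.03], [0, 0, 0]], [[-0.057, -0.1405, -0.055], [0, 0, 0]], [[-0.057, -0.1405, -0.055], [0, 0, 0]]]}}

```text
time_s: 4.2
position: [0.4413, 0.3309, 0.0511]
tcp_rot: [[-0.002, -0.002, -1.0], [1.0, -0.001, -0.002], [-0.001, -1.0, 0.002]]
force: [0.0, -0.5, -1.4]
opening: 0.163
```

```bash
python3 - <<'E'
from h import *
from rig import *
s=read_state();print(s['time_s'],np.round(s['position'],4),s['opening'],s['force'])
c=capture('wrist');a=c['frame'];b=capture('side')['frame'][200:420,220:460]
np.savez('w2.npz',**c)
print(wproj(c,s,[[.442,.3315,.003]]))
b=cv2.resize(b,None,fx=2,fy=2)
im=np.zeros((560,800,3),np.uint8);im[:440,:480]=b;im[:360,480:]=a[60:420,160:480]
cv2.imwrite('pics/w2.png',im[...,::-1])
E
```

```text
4.2 [0.4413 0.3309 0.0511] 0.16331262602621638 [ 0.04435703 -0.53099997 -1.37776879]
[[318.21627764 278.98896362]]
```

View pics/w2.png

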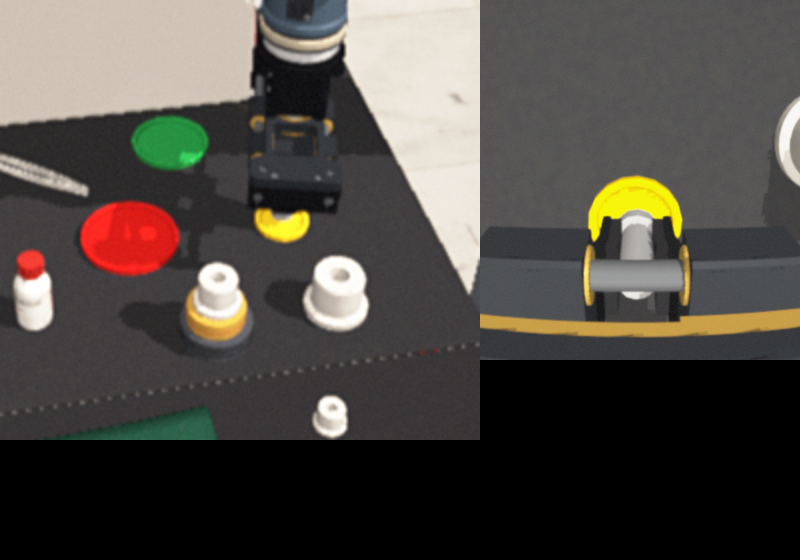

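The plunger hangs upright over the middle of the yellow dish, and the rest of the stack is undisturbed. Setting it down.

Call:
{"fn": "play_rows", "kwargs": {"commands": [[[0, 0, -0.005], [0, 0, 0]], [[0, 0, -0.008], [0, 0, 0]], [[0, 0, -0.0095], [0, 0, 0]], [[0, 0, -0.01], [0, 0, 0]], [[0, 0, -0.01], [0, 0, 0]]]}}

```text
time_s: 4.92
position: [0.4417, 0.3312, 0.0415]
tcp_rot: [[-0.002, -0.0, -1.0], [1.0, -0.0, -0.002], [-0.0, -1.0, 0.0]]
force: [-0.3, 0.1, -0.4]
opening: 0.164
```

Call:
{"fn": "play_rows", "kwargs": {"commands": [[[0, 0, 0], [0, 0, 0]], [[0, 0, 0], [0, 0, 0]], [[0, 0, 0], [0, 0, 0]], [[0, 0, 0], [0, 0, 0]], [[0, 0, 0], [0, 0, 0]]], "gripper": 0.06}}

```text
time_s: 5.55
position: [0.4417, 0.3312, 0.0416]
tcp_rot: [[-0.002, 0.0, -1.0], [1.0, 0.0, -0.002], [0.0, -1.0, -0.0]]
force: [0.9, -0.4, -0.2]
opening: 0.635
```

Call:
{"fn": "play_rows", "kwargs": {"commands": [[[0, 0, 0.04], [0, 0, 0]], [[0, 0, 0.09], [0, 0, 0]], [[0.02, 0.045, 0.098], [0, 0, 0]], [[0.04, 0.095, 0.098], [0, 0, 0]], [[0.057, 0.1405, 0.098], [0, 0, 0]], [[0.057, 0.1405, 0.098], [0, 0, 0]], [[0.057, 0.1405, 0.098], [0, 0, 0]]], "gripper": 0.087}}

```text
time_s: 6.42
position: [0.4976, 0.4708, 0.1388]
tcp_rot: [[-0.003, -0.002, -1.0], [1.0, -0.002, -0.003], [-0.002, -1.0, 0.002]]
force: [-0.1, -0.6, -0.8]
opening: 0.999
```

```bash
python3 - <<'E'
from h import *
from rig import *
s=read_state();print(s['time_s'],np.round(s['position'],4),s['opening'],s['force'])
c=capture('wrist');a=c['frame'];b=capture('side')['frame'][200:420,220:460]
print(wproj(c,s,[[.499,.4715,.068]]))
b=cv2.resize(b,None,fx=1.6,fy=1.6)
im=np.zeros((480,800,3),np.uint8);im[:352,:384]=b;im[:380,384:]=a[60:440,110:526]
cv2.imwrite('pics/w3.png',im[...,::-1])
E
```

```text
6.425 [0.4976 0.4708 0.1388] 0.9988900758124998 [-0.07257081 -0.57372459 -0.82391445]
[[318.29281313 265.40542766]]
```

View pics/w3.png

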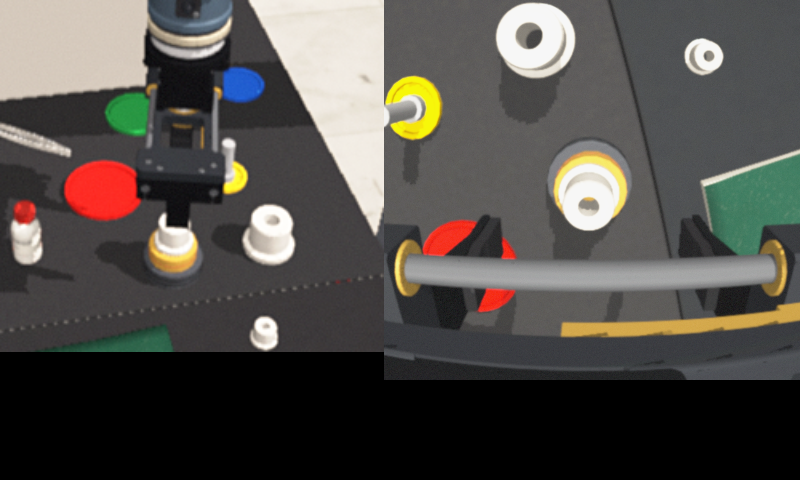

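The plunger stands upright in the yellow dish. The die bore is at frame (314,266) against a predicted (318,265), so its y is about 0.470.

Call:
{"fn": "play_rows", "kwargs": {"commands": [[[0, -0.0015, -0.03], [0, 0, 0]], [[0, -0.0015, -0.055], [0, 0, 0]], [[0, -0.0015, -0.063], [0, 0, 0]], [[0, -0.0015, -0.063], [0, 0, 0]], [[0, -0.0015, -0.063], [0, 0, 0]]]}}

```text
time_s: 7.15
position: [0.4994, 0.4704, 0.0778]
tcp_rot: [[-0.002, 0.002, -1.0], [1.0, 0.001, -0.002], [0.001, -1.0, -0.002]]
force: [-0.0, 0.2, 0.1]
opening: 1.0
```

Call:
{"fn": "play_rows", "kwargs": {"commands": [[[0, 0, 0], [0, 0, 0]], [[0, 0, 0], [0, 0, 0]], [[0, 0, 0], [0, 0, 0]], [[0, 0, 0], [0, 0, 0]], [[0, 0, 0], [0, 0, 0]], [[0, 0, 0], [0, 0, 0]], [[0, 0, 0], [0, 0, 0]], [[0, 0, 0], [0, 0, 0]]], "gripper": 0.0}}

```text
time_s: 8.15
position: [0.4987, 0.4701, 0.0765]
tcp_rot: [[-0.002, -0.0, -1.0], [1.0, -0.0, -0.002], [-0.0, -1.0, 0.0]]
force: [0.3, -0.2, -0.6]
opening: 0.355
```

Call:
{"fn": "play_rows", "kwargs": {"commands": [[[0, 0, 0.03], [0, 0, 0]], [[0, 0, 0.06], [0, 0, 0]], [[-0.025, -0.04, 0.06], [0, 0, 0]], [[-0.055, -0.09, 0.06], [0, 0, 0]], [[-0.0775, -0.13, 0.06], [0, 0, 0]], [[-0.0775, -0.18, 0.06], [0, 0, 0]], [[-0.0775, -0.23, 0.06], [0, 0, 0]], [[-0.0775, -0.28, 0.05], [0, 0, 0]], [[-0.0775, -0.3175, 0.04], [0, 0, 0]], [[-0.0775, -0.3175, 0.01], [0, 0, 0]]]}}

```text
time_s: 9.4
position: [0.4227, 0.1506, 0.0872]
tcp_rot: [[0.002, 0.004, -1.0], [1.0, 0.0, 0.002], [0.0, -1.0, -0.004]]
force: [0.1, 0.2, -2.1]
opening: 0.352
```

Call:
{"fn": "play_rows", "kwargs": {"commands": [[[0, 0, -0.02], [0, 0, 0]], [[0, 0, -0.033], [0, 0, 0]], [[0, 0, -0.033], [0, 0, 0]], [[0, 0, -0.033], [0, 0, 0]]]}}

```text
time_s: 9.9
position: [0.4215, 0.1529, 0.054]
tcp_rot: [[-0.003, 0.001, -1.0], [1.0, 0.0, -0.003], [0.0, -1.0, -0.001]]
force: [-0.4, -0.4, -0.7]
opening: 0.353
```

```bash
python3 - <<'E'
from h import *
from rig import *
s=read_state();print(s['time_s'],np.round(s['position'],4),s['opening'],s['force'])
c=capture('wrist');a=c['frame'];b=capture('top')['frame'][180:380,260:480]
b=cv2.resize(b,None,fx=1.7,fy=1.7)
im=np.zeros((480,800,3),np.uint8);im[:340,:374]=b;im[:380,384:]=a[60:440,110:526]
cv2.imwrite('pics/w4.png',im[...,::-1])
E
```

```text
9.9 [0.4215 0.1529 0.054 ] 0.35296785375576345 [-0.37229051 -0.35029871 -0.6650044 ]
```

View pics/w4.png

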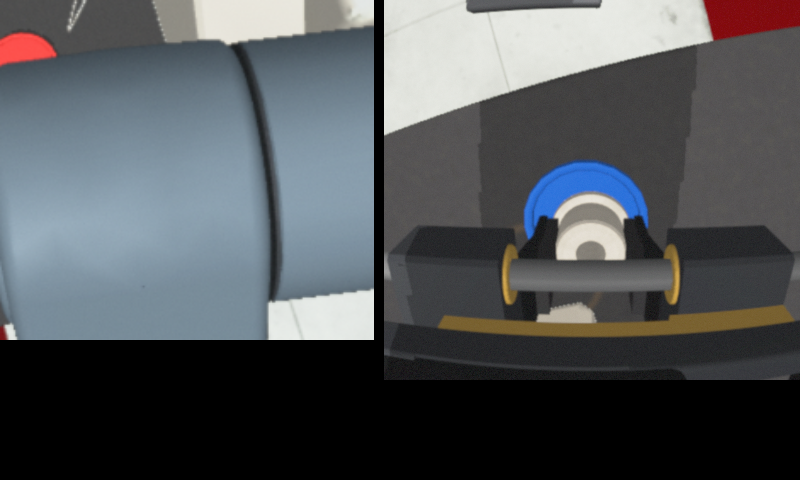

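The die is centred over the blue dish with a clear gap to the calorimeter. Setting it down.

Call:
{"fn": "play_rows", "kwargs": {"commands": [[[0, 0, -0.006], [0, 0, 0]], [[0, 0, -0.01], [0, 0, 0]], [[0, 0, -0.0115], [0, 0, 0]], [[0, 0, -0.0125], [0, 0, 0]], [[0, 0, -0.0125], [0, 0, 0]]]}}

```text
time_s: 10.62
position: [0.421, 0.1527, 0.0414]
tcp_rot: [[-0.002, -0.0, -1.0], [1.0, -0.0, -0.002], [-0.0, -1.0, 0.0]]
force: [-1.5, -0.3, 4.8]
opening: 0.353
```

Call:
{"fn": "play_rows", "kwargs": {"commands": [[[0, 0, 0], [0, 0, 0]], [[0, 0, 0], [0, 0, 0]], [[0, 0, 0], [0, 0, 0]], [[0, 0, 0], [0, 0, 0]]], "gripper": 0.06}}

```text
time_s: 11.12
position: [0.4212, 0.1527, 0.041]
tcp_rot: [[-0.002, -0.0, -1.0], [1.0, -0.0, -0.002], [-0.0, -1.0, 0.0]]
force: [-0.8, 0.2, 0.1]
opening: 0.666
```

Call:
{"fn": "play_rows", "kwargs": {"commands": [[[0, 0, 0.02], [0, 0, 0]], [[0, 0, 0.06], [0, 0, 0]], [[0, 0, 0.1], [0, 0, 0]], [[0, 0.05, 0.12], [0, 0, 0]], [[0, 0.1, 0.12], [0, 0, 0]], [[0, 0.15, 0.12], [0, 0, 0]], [[0.02, 0.2, 0.12], [0, 0, 0]], [[0.045, 0.25, 0.12], [0, 0, 0]], [[0.077, 0.29, 0.12], [0, 0, 0]], [[0.077, 0.31, 0.12], [0, 0, 0]]], "gripper": 0.087}}

```text
time_s: 12.38
position: [0.5004, 0.465, 0.1608]
tcp_rot: [[-0.003, 0.003, -1.0], [1.0, 0.002, -0.003], [0.002, -1.0, -0.003]]
force: [0.4, -0.1, 0.3]
opening: 0.998
```

```bash
python3 - <<'E'
from h import *
from rig import *
from scipy.spatial.transform import Rotation as Ro
s=read_state();print(s['time_s'],np.round(s['position'],4))
c=capture('wrist');b=capture('side')
K=b['frame'][200:420,220:460];K=cv2.resize(K,None,fx=1.6,fy=1.6)
im=np.zeros((480,800,3),np.uint8);im[:352,:384]=K;im[:380,384:]=c['frame'][60:440,110:526]
cv2.imwrite('pics/w5.png',im[...,::-1])
for n,cc in(('side',b),):
    W=cloud(cc);w=W[300:385,290:370].reshape(-1,3)
    for lo,hi in((.004,.016),(.022,.034),(.036,.041)):
        q=w[(w[:,2]>lo)&(w[:,2]<hi)&(abs(w[:,0]-.499)<.04)&(abs(w[:,1]-.472)<.04)];print(lo,len(q),q.min(0).round(4),q.max(0).round(4),q.mean(0).round(4))
h=cv2.cvtColor(c['frame'],cv2.COLOR_RGB2HSV)
m=cv2.inRange(h,(12,90,90),(30,255,255));m[:, :230]=0;m[:,400:]=0;m[330:]=0
cs,_=cv2.findContours(m,0,2);q=max(cs,key=cv2.contourArea)
P=np.array([wray(c,s,u,v,.038)[:2] for u,v in q[:,0]],np.float32);print(len(q),cv2.minEnclosingCircle(P),cv2.boundingRect(q))
R0=Ro.from_euler('z',0)
x=np.array([np.cos(np.radians(15)),np.sin(np.radians(15)),0])
for sg in(1,-1):
    T=Ro.from_rotvec(sg*np.radians(15)*x)
    print(sg,'approach',T.apply([0,0,-1]).round(3),'rotvec',(T*Ro.from_euler('z',-75,degrees=True)).as_rotvec().round(4),'tilt only',T.as_rotvec().round(4))
E
```

```text
12.375 [0.5004 0.465  0.1608]
0.004 173 [0.4676 0.4714 0.004 ] [0.5367 0.5037 0.0158] [0.4984 0.4946 0.0103]
0.022 156 [0.4699 0.4634 0.022 ] [0.525  0.5019 0.034 ] [0.4983 0.4899 0.0278]
0.036 531 [0.4757 0.4458 0.036 ] [0.5239 0.4966 0.041 ] [0.4996 0.4727 0.0384]
96 ((0.49837860465049744, 0.47051557898521423), 0.02671009674668312) (290, 200, 70, 70)
1 approach [-0.067  0.25  -0.966] rotvec [ 0.1713  0.2232 -1.3011] tilt only [0.2529 0.0678 0.    ]
-1 approach [ 0.067 -0.25  -0.966] rotvec [-0.1713 -0.2232 -1.3011] tilt only [-0.2529 -0.0678 -0.    ]
```

View pics/w5.png

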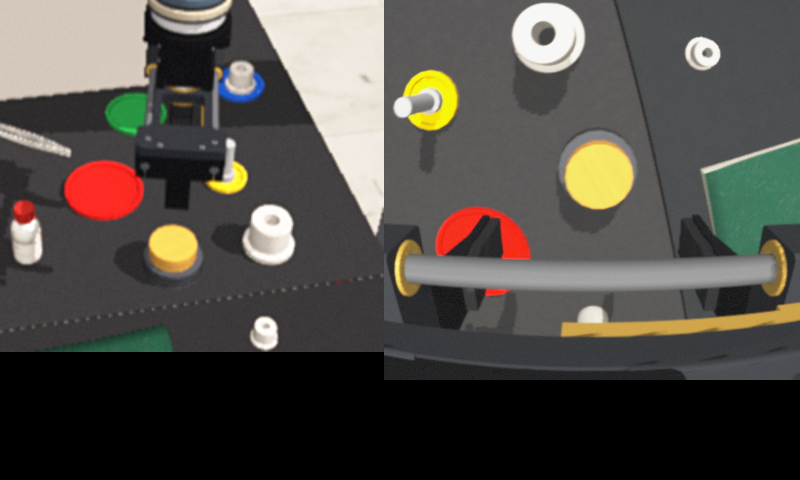

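The die stands upright in the blue dish. The spacer centre is about (0.499, 0.471). Next I turn the wrist and tilt it.

Call:
{"fn": "play_rows", "kwargs": {"commands": [[[0, 0.01, 0], [-0.0214, -0.0279, -0.1626]], [[0, 0.014, 0], [-0.0428, -0.0558, -0.3253]], [[0, 0.014, 0], [-0.0642, -0.0837, -0.4879]], [[0, 0.014, 0], [-0.0857, -0.1116, -0.6506]], [[0, 0.014, 0], [-0.1071, -0.1395, -0.8132]], [[0, 0.014, 0], [-0.1285, -0.1674, -0.9758]], [[-0.001, 0.014, -0.02], [-0.1499, -0.1953, -1.1385]], [[-0.001, 0.014, -0.045], [-0.1713, -0.2232, -1.3011]], [[-0.001, 0.014, -0.045], [-0.1713, -0.2232, -1.3011]], [[-0.001, 0.014, -0.045], [-0.1713, -0.2232, -1.3011]]]}}

```text
time_s: 13.72
position: [0.4973, 0.476, 0.1166]
tcp_rot: [[0.965, 0.067, -0.254], [0.263, -0.25, 0.932], [-0.001, -0.966, -0.259]]
force: [0.3, 0.2, 0.2]
opening: 0.998
```

Call:
{"fn": "play_rows", "kwargs": {"commands": [[[0, 0, -0.03], [0, 0, 0]], [[0, 0, -0.055], [0, 0, 0]], [[0, 0, -0.0635], [0, 0, 0]], [[0, 0, -0.0635], [0, 0, 0]], [[0, 0, -0.0635], [0, 0, 0]]]}}

```text
time_s: 14.35
position: [0.498, 0.4773, 0.0541]
tcp_rot: [[0.965, 0.069, -0.252], [0.261, -0.248, 0.933], [0.002, -0.966, -0.258]]
force: [-0.3, -1.4, -0.8]
opening: 0.999
```

Call:
{"fn": "play_rows", "kwargs": {"commands": [[[0, 0, 0], [0, 0, 0]], [[0, 0, 0], [0, 0, 0]], [[0, 0, 0], [0, 0, 0]], [[0, 0, 0], [0, 0, 0]], [[0, 0, 0], [0, 0, 0]], [[0, 0, 0], [0, 0, 0]], [[0, 0, 0], [0, 0, 0]]], "gripper": 0.0}}

```text
time_s: 15.22
position: [0.4973, 0.4768, 0.0526]
tcp_rot: [[0.965, 0.067, -0.252], [0.261, -0.25, 0.932], [-0.0, -0.966, -0.259]]
force: [0.6, 0.2, 0.1]
opening: 0.559
```

Call:
{"fn": "play_rows", "kwargs": {"commands": [[[0, 0, 0.005], [0, 0, 0]], [[0, 0, 0.015], [0, 0, 0]], [[0, 0, 0.03], [0, 0, 0]], [[0, 0, 0.03], [0, 0, 0]]]}}

```text
time_s: 15.72
position: [0.4983, 0.4777, 0.085]
tcp_rot: [[0.965, 0.07, -0.251], [0.261, -0.247, 0.933], [0.003, -0.966, -0.257]]
force: [-0.3, 0.2, -2.7]
opening: 0.561
```

```bash
python3 - <<'E'
from h import *
from rig import *
s=read_state();print(s['time_s'],np.round(s['position'],4),s['opening'],s['force'])
c=capture('wrist');b=capture('side')
K=b['frame'][200:420,220:460];K=cv2.resize(K,None,fx=1.6,fy=1.6)
im=np.zeros((480,800,3),np.uint8);im[:352,:384]=K;im[:380,384:]=c['frame'][60:440,110:526]
cv2.imwrite('pics/w6.png',im[...,::-1])
E
```

```text
15.725 [0.4983 0.4777 0.085 ] 0.5607909675948276 [-0.33842483  0.18919375 -2.68711355]
```

View pics/w6.png

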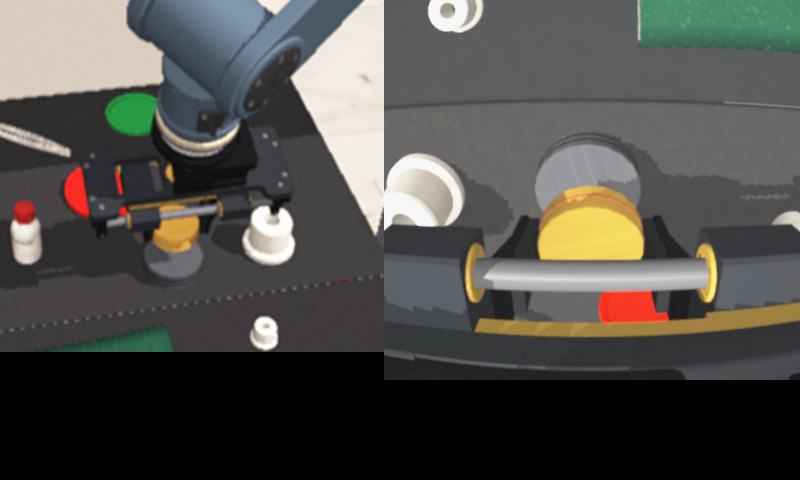

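The spacer is held level at opening 0.56 (about 49 mm) and the anvil stayed put. Carrying it to green.

Call:
{"fn": "play_rows", "kwargs": {"commands": [[[0.01, -0.02, 0.02], [0, 0, 0]], [[0.025, -0.06, 0.03], [0, 0, 0]], [[0.04, -0.11, 0.03], [0, 0, 0]], [[0.05, -0.16, 0.03], [0, 0, 0]], [[0.054, -0.205, 0.02], [0, 0, 0]], [[0.0555, -0.235, 0], [0, 0, 0]], [[0.0555, -0.243, -0.02], [0, 0, 0]], [[0.0555, -0.243, -0.03], [0, 0, 0]], [[0.0555, -0.243, -0.03], [0, 0, 0]]]}}

```text
time_s: 16.95
position: [0.5528, 0.2334, 0.0525]
tcp_rot: [[0.965, 0.066, -0.252], [0.261, -0.25, 0.932], [-0.001, -0.966, -0.259]]
force: [-0.3, 0.2, -2.3]
opening: 0.559
```

```bash
python3 - <<'E'
from h import *
from rig import *
s=read_state();print(s['time_s'],np.round(s['position'],4),s['opening'],s['force'])
c=capture('wrist');b=capture('side')
K=b['frame'][180:400,200:440];K=cv2.resize(K,None,fx=1.6,fy=1.6)
im=np.zeros((480,800,3),np.uint8);im[:352,:384]=K;im[:380,384:]=c['frame'][60:440,110:526]
cv2.imwrite('pics/w7.png',im[...,::-1])
E
```

```text
16.95 [0.5528 0.2334 0.0525] 0.5594418840247022 [-0.2531195   0.21784419 -2.28165694]
```

View pics/w7.png

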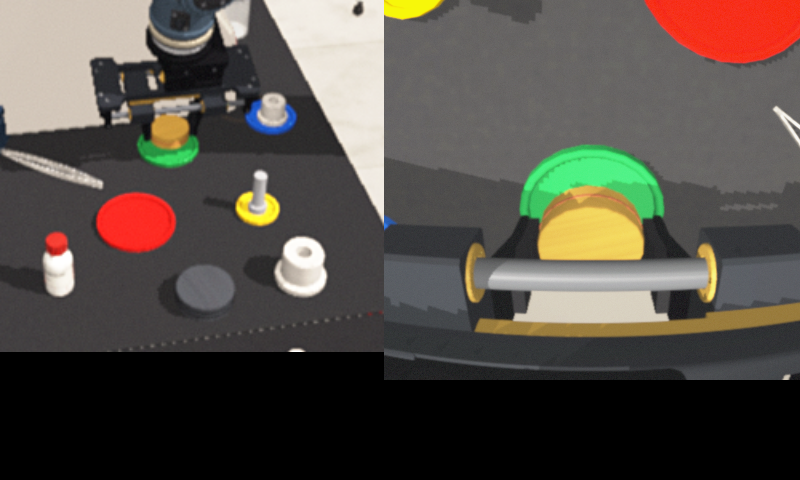

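The spacer is centred over green. Plunger and die are both upright. Lowering 17 mm.

Call:
{"fn": "play_rows", "kwargs": {"commands": [[[0, 0, -0.008], [0, 0, 0]], [[0, 0, -0.013], [0, 0, 0]], [[0, 0, -0.0155], [0, 0, 0]], [[0, 0, -0.017], [0, 0, 0]], [[0, 0, -0.0172], [0, 0, 0]], [[0, 0, -0.0172], [0, 0, 0]]]}}

```text
time_s: 17.8
position: [0.5526, 0.2337, 0.0355]
tcp_rot: [[0.965, 0.067, -0.252], [0.261, -0.25, 0.932], [-0.001, -0.966, -0.259]]
force: [-0.8, 0.7, 0.1]
opening: 0.556
```

Call:
{"fn": "play_rows", "kwargs": {"commands": [[[0, 0, 0], [0, 0, 0]], [[0, 0, 0], [0, 0, 0]], [[0, 0, 0], [0, 0, 0]], [[0, 0, 0], [0, 0, 0]]], "gripper": 0.07}}

```text
time_s: 18.3
position: [0.5528, 0.2337, 0.0354]
tcp_rot: [[0.965, 0.067, -0.252], [0.261, -0.25, 0.932], [-0.0, -0.966, -0.259]]
force: [-0.9, -0.3, 0.2]
opening: 0.795
```

Call:
{"fn": "play_rows", "kwargs": {"commands": [[[0, 0.005, 0.02], [0, 0, 0]], [[-0.003, 0.02, 0.05], [0, 0, 0]], [[-0.01, 0.06, 0.09], [0, 0, 0]], [[-0.02, 0.11, 0.11], [0, 0, 0]], [[-0.035, 0.16, 0.11], [0, 0, 0]], [[-0.05, 0.2, 0.11], [0, 0, 0]], [[-0.0555, 0.24, 0.09], [0, 0, 0]], [[-0.0555, 0.2425, 0.07], [0, 0, 0]], [[-0.0555, 0.2425, 0.07], [0, 0, 0]]], "gripper": 0.087}}

```text
time_s: 19.42
position: [0.4957, 0.4746, 0.1028]
tcp_rot: [[0.965, 0.063, -0.254], [0.261, -0.254, 0.931], [-0.006, -0.965, -0.262]]
force: [-0.3, -0.1, 0.3]
opening: 1.0
```

```bash
python3 - <<'E'
from h import *
from rig import *
s=read_state();print(s['time_s'],np.round(s['position'],4),s['opening'],s['force'])
c=capture('wrist');b=capture('side');np.savez('side8.npz',**b)
W=cloud(b);ok=b['depth']>0
def cir(x0,y0,r,lo,hi):
    q=W[ok&(np.hypot(W[...,0]-x0,W[...,1]-y0)<r)&(W[...,2]>lo)&(W[...,2]<hi)]
    if len(q)<5: return len(q)
    return len(q),q[:,2].mean().round(4),cv2.minEnclosingCircle(q[:,:2].astype(np.float32))
print('spacer top',cir(.555,.227,.034,.017,.025),'anvil top',cir(.499,.471,.04,.017,.024))
K=b['frame'][180:400,200:440];K=cv2.resize(K,None,fx=1.6,fy=1.6)
im=np.zeros((480,800,3),np.uint8);im[:352,:384]=K;im[:380,384:]=c['frame'][60:440,110:526]
cv2.imwrite('pics/w8.png',im[...,::-1])
E
```

```text
19.425 [0.4957 0.4746 0.1028] 0.9997669930396885 [-0.28604068 -0.12715601  0.26291346]
spacer top (314, np.float64(0.0212), ((0.5526273250579834, 0.22778744995594025), 0.027783550322055817)) anvil top (832, np.float64(0.0203), ((0.4987028241157532, 0.47076958417892456), 0.031962800770998))
```

View pics/w8.png

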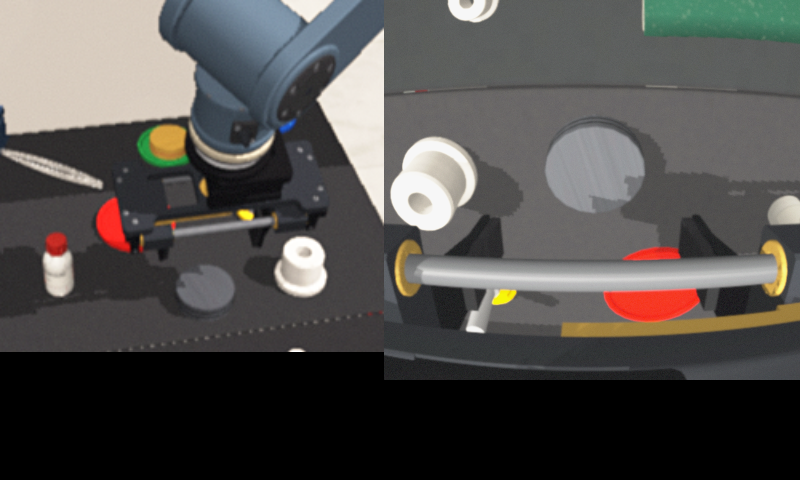

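The spacer sits in green with its top at 21 mm, as expected. The white look-alike would be under a tilted body, so I return to yaw 90 and vertical for the anvil.

Call:
{"fn": "play_rows", "kwargs": {"commands": [[[0, 0, 0], [0.0214, 0.0279, 0.1626]], [[0, -0.002, 0], [0.0428, 0.0558, 0.3253]], [[0, -0.003, 0], [0.0642, 0.0837, 0.4879]], [[0, -0.004, 0], [0.0857, 0.1116, 0.6506]], [[0, -0.005, 0], [0.1071, 0.1395, 0.8132]], [[0.0015, -0.005, 0], [0.1285, 0.1674, 0.9758]], [[0.0015, -0.005, 0], [0.1499, 0.1953, 1.1385]], [[0.0015, -0.005, 0], [0.1713, 0.2232, 1.3011]], [[0.0015, -0.005, 0], [0.1713, 0.2232, 1.3011]], [[0.0015, -0.005, -0.01], [0.1713, 0.2232, 1.3011]]]}}

```text
time_s: 20.78
position: [0.4999, 0.4711, 0.0966]
tcp_rot: [[0.001, 0.003, -1.0], [1.0, 0.001, 0.001], [0.001, -1.0, -0.003]]
force: [0.5, -0.2, 0.5]
opening: 0.997
```

Call:
{"fn": "play_rows", "kwargs": {"commands": [[[0, 0, -0.03], [0, 0, 0]], [[0, 0, -0.05], [0, 0, 0]], [[0, 0, -0.061], [0, 0, 0]], [[0, 0, -0.061], [0, 0, 0]], [[0, 0, -0.061], [0, 0, 0]]]}}

```text
time_s: 21.4
position: [0.4992, 0.4716, 0.035]
tcp_rot: [[-0.002, 0.001, -1.0], [1.0, 0.001, -0.002], [0.001, -1.0, -0.001]]
force: [1.0, 0.3, 0.2]
opening: 0.999
```

Call:
{"fn": "play_rows", "kwargs": {"commands": [[[0, 0, 0], [0, 0, 0]], [[0, 0, 0], [0, 0, 0]], [[0, 0, 0], [0, 0, 0]], [[0, 0, 0], [0, 0, 0]], [[0, 0, 0], [0, 0, 0]], [[0, 0, 0], [0, 0, 0]]], "gripper": 0.0}}

```text
time_s: 22.15
position: [0.4987, 0.4708, 0.0347]
tcp_rot: [[-0.002, -0.0, -1.0], [1.0, -0.001, -0.002], [-0.001, -1.0, 0.0]]
force: [-0.4, -4.1, 4.0]
opening: 0.698
```

Call:
{"fn": "play_rows", "kwargs": {"commands": [[[0, 0, 0.01], [0, 0, 0]], [[0, 0, 0.035], [0, 0, 0]], [[0.02, -0.025, 0.04], [0, 0, 0]], [[0.045, -0.06, 0.04], [0, 0, 0]], [[0.07, -0.09, 0.04], [0, 0, 0]], [[0.083, -0.105, 0.035], [0, 0, 0]], [[0.083, -0.105, 0.018], [0, 0, 0]], [[0.083, -0.105, 0.018], [0, 0, 0]], [[0.083, -0.105, 0.018], [0, 0, 0]]]}}

```text
time_s: 23.28
position: [0.5801, 0.3674, 0.0515]
tcp_rot: [[-0.004, -0.002, -1.0], [1.0, -0.0, -0.004], [-0.0, -1.0, 0.002]]
force: [-0.4, 0.6, -3.2]
opening: 0.701
```

```bash
python3 - <<'E'
from h import *
from rig import *
s=read_state();print(s['time_s'],np.round(s['position'],4),s['opening'],s['force'])
c=capture('wrist');b=capture('side')
K=b['frame'][180:400,200:440];K=cv2.resize(K,None,fx=1.6,fy=1.6)
im=np.zeros((480,800,3),np.uint8);im[:352,:384]=K;im[:380,384:]=c['frame'][60:440,110:526]
cv2.imwrite('pics/w9.png',im[...,::-1])
E
```

```text
23.275 [0.5801 0.3674 0.0515] 0.7008862841141866 [-0.44429833  0.5908283  -3.16619562]
```

View pics/w9.png

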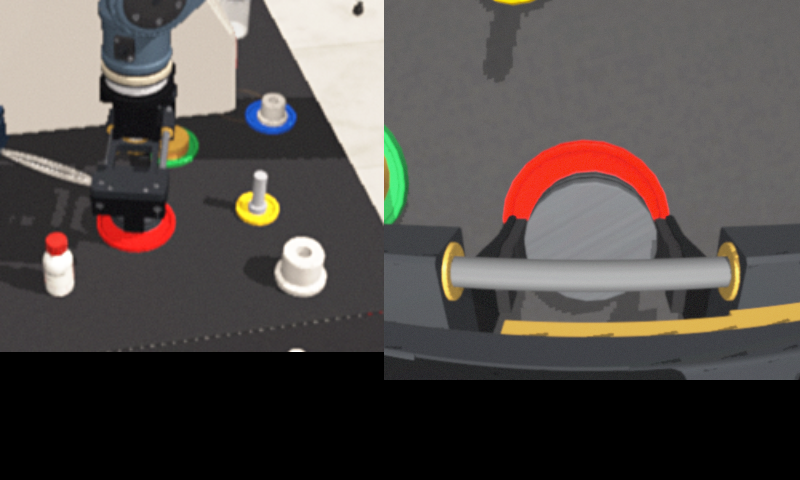

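```bash
python3 - <<'E'
from h import *
from rig import *
s=read_state();print(np.round(s['position'],4),s['time_s'])
c=capture('wrist')
off=np.array([384-110,-60])
for n,q in dict(rim_far=(.6267,.366,.007),rim_near=(.5367,.366,.007),rimL=(.5817,.321,.007),rimR=(.5817,.411,.007),anv_far=(.6122,.3674,.038),anv_near=(.5502,.3674,.038),anv_near_bot=(.5502,.3674,.018)).items(): print(n,wproj(c,s,[q])[0].round()+off)
cs,_=cv2.findContours(mask(c['frame'],'red'),0,1);q=max(cs,key=cv2.contourArea)
P=np.array([wray(c,s,u,v,.007)[:2] for u,v in q[:,0]])
P=P[P[:,0]<.555] # outer near arc candidates
t=np.hypot(P[:,0]-.5817,P[:,1]-.366);P=P[t>.041]
A=np.c_[2*P,np.ones(len(P))];z=np.linalg.lstsq(A,(P**2).sum(1),rcond=None)[0];print('red fit',z[:2],np.sqrt(z[2]+z[:2]@z[:2]),len(P))
E
```

```text
[0.581  0.3674 0.0524] 23.375
rim_far [588. 291.]
rim_near [589. 137.]
rimL [505. 220.]
rimR [671. 220.]
anv_far [591. 302.]
anv_near [591. 181.]
anv_near_bot [591. 169.]
red fit [0.58075698 0.36455904] 0.04349146467125334 141
```

Predicted and seen positions agree to 1–2 px, with the anvil well inside the rim. Lowering 15 mm.

Call:
{"fn": "play_rows", "kwargs": {"commands": [[[0, -0.001, -0.006], [0, 0, 0]], [[0, -0.001, -0.011], [0, 0, 0]], [[0, -0.001, -0.0135], [0, 0, 0]], [[0, -0.001, -0.015], [0, 0, 0]], [[0, -0.001, -0.0152], [0, 0, 0]], [[0, -0.001, -0.0152], [0, 0, 0]]]}}

```text
time_s: 24.18
position: [0.5814, 0.365, 0.0377]
tcp_rot: [[-0.002, -0.001, -1.0], [1.0, -0.0, -0.002], [-0.0, -1.0, 0.001]]
force: [-2.4, -1.0, 2.8]
opening: 0.702
```

Call:
{"fn": "play_rows", "kwargs": {"commands": [[[0, 0, 0], [0, 0, 0]], [[0, 0, 0], [0, 0, 0]], [[0, 0, 0], [0, 0, 0]], [[0, 0, 0], [0, 0, 0]]], "gripper": 0.085}}

```text
time_s: 24.68
position: [0.582, 0.3653, 0.0371]
tcp_rot: [[-0.002, 0.001, -1.0], [1.0, 0.0, -0.002], [0.0, -1.0, -0.001]]
force: [1.1, -0.3, 0.7]
opening: 0.963
```

Call:
{"fn": "play_rows", "kwargs": {"commands": [[[0, 0, 0.02], [0, 0, 0]], [[0, 0, 0.06], [0, 0, 0]], [[0, 0, 0.11], [0, 0, 0]], [[0, 0, 0.16], [0, 0, 0]], [[-0.05, 0.03, 0.19], [0, 0, 0]], [[-0.1, 0.06, 0.2], [0, 0, 0]], [[-0.15, 0.1, 0.2], [0, 0, 0]], [[-0.2, 0.14, 0.2], [0, 0, 0]], [[-0.25, 0.18, 0.2], [0, 0, 0]], [[-0.25, 0.18, 0.2], [0, 0, 0]]]}}

```text
time_s: 25.92
position: [0.3276, 0.5477, 0.2388]
tcp_rot: [[-0.008, 0.0, -1.0], [1.0, 0.002, -0.008], [0.002, -1.0, -0.0]]
force: [0.7, -0.3, 1.2]
opening: 0.977
```

```bash
python3 - <<'E'
from h import *
from rig import *
s=read_state();print(s['time_s'],np.round(s['position'],4),s['opening'],s['force'])
b=capture('side');t=capture('top')
for n,c in(('side',b),('top',t)):
    W=cloud(c);ok=c['depth']>0
    for k,x0,y0,r,lo,hi in(('plunger top',.442,.331,.02,.05,.065),('die top',.421,.153,.029,.029,.037),('spacer top',.555,.226,.034,.018,.024),('anvil top',.5817,.366,.04,.018,.027)):
        q=W[ok&(np.hypot(W[...,0]-x0,W[...,1]-y0)<r)&(W[...,2]>lo)&(W[...,2]<hi)]
        print(n,k,len(q),q[:,2].mean().round(4) if len(q) else '',[np.round(v,4) for v in cv2.minEnclosingCircle(q[:,:2].astype(np.float32))] if len(q)>2 else '')
im=np.zeros((440,800,3),np.uint8);im[:440,:400]=cv2.resize(b['frame'][180:400,200:400],None,fx=2,fy=2);im[:360,400:]=cv2.resize(t['frame'][160:340,190:390],None,fx=2,fy=2)
cv2.imwrite('pics/f.png',im[...,::-1])
E
```

```text
25.925 [0.3276 0.5477 0.2388] 0.9768459156557319 [ 0.69746878 -0.29338413  1.21838639]
side plunger top 55 0.0559 [array([0.4422, 0.3322]), np.float64(0.0086)]
side die top 117 0.0329 [array([0.4245, 0.1549]), np.float64(0.0186)]
side spacer top 308 0.0212 [array([0.5535, 0.2275]), np.float64(0.0272)]
side anvil top 678 0.0232 [array([0.5817, 0.3664]), np.float64(0.0324)]
top plunger top 52 0.057 [array([0.4423, 0.3321]), np.float64(0.0073)]
top die top 172 0.0332 [array([0.4218, 0.1537]), np.float64(0.0161)]
top spacer top 407 0.0212 [array([0.554, 0.228]), np.float64(0.0252)]
top anvil top 687 0.0231 [array([0.5809, 0.3653]), np.float64(0.031)]
```

View pics/f.png

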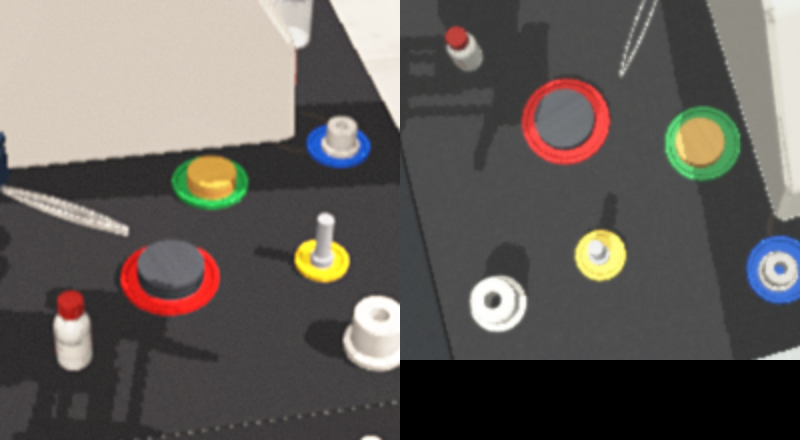

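All four parts are upright and flat in their wells: tops at 57, 33, 21 and 23 mm, as expected. The dropper is standing where it was, and the robot is clear.

```bash
python3 -c "
from rig import *
print(hand_in())"
```

```text
the job is handed in; nothing more can be done
None
```

I took the stack apart from the top down and set each part down in its own dish: plunger in yellow, die in blue, spacer in green, anvil in red. I handed the job in at about 26 s with the gripper clear.

- **Parts:** the last side and top pictures show all four upright inside their wells. Their tops measured about 56–57, 33, 21 and 23 mm, which matches each part resting on a 3 mm floor. Each part is within a few millimetres of its dish's centre.
- **Bystanders:** the dropper bottle stands as before. The beaker was only partly in view at the end and I did not measure it; the arm never worked near it.
- **Checks:** none failed. The two cameras differed by up to 3 mm on the die's position, inside its 9 mm of play.
- **Forces:** the wrist force was under 10 N at the end of every move. I did not see readings in between.

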